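Run the pad plates through the wear-test clips

ROBOT

A 7-joint arm with a two-finger parallel gripper is mounted at the origin on the work surface. World frame = base frame: x ahead of the robot, y to its left, z up, the work surface at z = 0. Lengths are in m, angles in rad, forces in N, time in s.
With the tool pointing down it reaches from about 0.35 to 0.9 m from the base axis. Payload 19.9 kg.
Tool frame: the origin (TCP) lies between the finger pads; the fingertips stand 19 mm ahead of it and the grasp point (between the pads) is the TCP; z points along the fingers, y is the direction in which the jaws open and shut (so a half turn about z gives the same grasp; the last joint's range is limited). The gripper opens to 94 mm and grips with 3 to 60 N. Pads are 16 mm wide; open, the fingers measure 119 mm over their backs; the gripper's body (75 mm by 177 mm) begins 78 mm behind the grasp point.
Start: joints at [1.115, 0.417, -0.01, 1.614, 0.005, 1.111, -0.053], TCP at [0.252, -0.572, 0.203] pointing down, gripper open.
Joint ranges: [-2.81, 2.81], [-0.39, 2.02], [-1.27, 1.25], [0.06, 2.57], [-1.19, 4.33], [0.19, 2], [-2.82, 2.82]. Speed limits (rad/s): [1.89, 1.89, 2.39, 2.39, 3.01, 3.01, 3.01].

INTERFACE

Orientations are given as a 3x3 rotation matrix whose columns are the frame's x, y, z axes.
In Python, from rig import robot gives the robot as it stands. Calls block until the motion is done:
- robot.move_ptp(position, orientation): joint-space move of the TCP to a pose.
- robot.move_linear(position, velocity=0.15, frame=None, threshold=None): straight line of the TCP; frame=None keeps the orientation; velocity is the mean speed in m/s. With threshold (N) it stops when the force on the tool has changed by that much, and returns True; else False.
- robot.goto_joints(angles): joint-space move.
- robot.gripper_to(opening): finger opening in m; the grip force is fixed at half the most; returns when the fingers have stopped.
- robot.pause(seconds).
- robot.ik(position, orientation): joint angles nearest the present ones, or None.
- robot.get_state(): the state.
- robot.grab_frame(name): name is "side" or "top" or "wrist"; returns the picture (480x640x3 uint8, red, green, blue); there is no depth.
- robot.camera_info(name): a dict with "fx", "fy", "cx", "cy" (pixels), "dist" ([k1, k2, p1, p2, k3] as OpenCV has them; the pictures are not rectified), "rvec" (rotation vector, rad) and "tvec" (3), from world to camera coordinates, as OpenCV has them. Camera axes: x right, y down, z forward; pixel columns grow to the right and rows downward; lengths in m; the calibration is good to about 2 mm. A picture is of the moment at which its call begins: read the wrist's pose just before it. camera_info takes no time and is no camera call; for the wrist camera it gives the pose at the moment of the call.
A pose or a line that the arm cannot do raises robot.PlanningError and nothing moves.
- robot.sign_off(): hands the job in, once; it reports no verdict.
The state is a dict: "time": time; "qpos": joint angles; "joint_vel": joint speeds; "effort": joint torques, N m; "ee_pos": TCP position; "tool_rot": TCP orientation; "force": force on the tool from outside, world axes, zero at the start; "moment": the same for the moment, N m; "opening": finger opening in m.
Only numpy, scipy, OpenCV 4.12 (cv2) and the standard library are available. Lean on these libraries where they do the work, as an engineer would, in place of code of your own. Each camera call takes 0.05 s, during which the arm holds its last target.

TASK

Press every pad plate from the incoming tray down into a clip on the test bed, one to a clip, centred and fully home. Once all are clipped in, push the control box's stick right over, straight away from the red stop button, hold it there for two seconds and let it spring back. Then take the plates out of the clips and stand each on edge, grip bar up and centred, in its own slot of the rack for tested plates; leave the bare plate and everything else where they are.

Things in the scene. Friction and masses are not known exactly. Their poses are not given: they have to be found in the camera images.
- plate1: pad plate, one of 2 or 3 alike: flat aluminium plate 6 thick (its x), 100 long (y), 86 mm high, with a black pad on one face and a black grip bar along its top, 12 thick (x), 60 long (y), from z = 84 to 100, to pinch from above across x. About 150 g. Origin: middle of the bottom edge; z up to the grip bar. Front and back are interchangeable
- plate2: pad plate, one of 2 or 3 alike: flat aluminium plate 6 thick (its x), 100 long (y), 86 mm high, with a black pad on one face and a black grip bar along its top, 12 thick (x), 60 long (y), from z = 84 to 100, to pinch from above across x. About 150 g. Origin: middle of the bottom edge; z up to the grip bar. Front and back are interchangeable
- plate3: pad plate, one of 2 or 3 alike: flat aluminium plate 6 thick (its x), 100 long (y), 86 mm high, with a black pad on one face and a black grip bar along its top, 12 thick (x), 60 long (y), from z = 84 to 100, to pinch from above across x. About 150 g. Origin: middle of the bottom edge; z up to the grip bar. Front and back are interchangeable
- blank: bare aluminium plate WITHOUT grip bar, 6 x 100 x 60 mm high, standing in one of the tray's slots among the pad plates; not part of the job, leave it. Origin: middle of the bottom edge
- tray: fixed wooden incoming tray, 200 (x) x 120 (y) mm, base 10 high, with four slots across it at x = -75, -25, 25, 75; each slot 8 wide between walls 28 high above the base. The pad plates start standing on edge here, plate faces towards the tray's x. Origin: centre of the underside
- bed: fixed dark steel test bed, 180 (x) x 130 (y) x 12 mm, with three black sprung edge clips in a row along its x at -55, 0, 55. Each clip has two jaws, 70 long (y), that close along x to a gap of 4 and part by up to 9 each; their sloped mouth widens from 4 at 36 above the table to 17 at 50 above it. Origin: centre of the underside
- clip1_seat (a point): seat of clip 1: centre of the clip's floor (16 above the table), where the middle of a plate's bottom edge comes when fully home; x is across the clip (plate thickness), y along it, z up. Pressing a plate straight down to here takes about 7 N, pulling it out about 5 N
- clip2_seat (a point): seat of clip 2: centre of the clip's floor (16 above the table), where the middle of a plate's bottom edge comes when fully home; x is across the clip (plate thickness), y along it, z up. Pressing a plate straight down to here takes about 7 N, pulling it out about 5 N
- clip3_seat (a point): seat of clip 3: centre of the clip's floor (16 above the table), where the middle of a plate's bottom edge comes when fully home; x is across the clip (plate thickness), y along it, z up. Pressing a plate straight down to here takes about 7 N, pulling it out about 5 N
- rack: fixed grey plastic rack for tested plates, 200 (x) x 120 (y) mm, base 10 high, four empty slots across it, each 11 wide between walls 28 high above the base, 50 apart along x. Origin: centre of the underside
- rack_slot1 (a point): floor centre of rack slot 1 (10 above the table); x across the slot (plate thickness), y along it, z up
- rack_slot2 (a point): floor centre of rack slot 2 (10 above the table); x across the slot (plate thickness), y along it, z up
- rack_slot3 (a point): floor centre of rack slot 3 (10 above the table); x across the slot (plate thickness), y along it, z up
- rack_slot4 (a point): floor centre of rack slot 4 (10 above the table); x across the slot (plate thickness), y along it, z up
- pendant: loose control box 160 (x) x 100 (y) x 38 mm high, 0.95 kg, free on the table: black stick at x = +30 on top, red mushroom stop button (32 across, top at 60) at x = -50. Origin: centre of the underside. The direction away from the stop button is its +x
- stick_knob (a point): centre of the stick's black knob (22 mm across, 34 high), 59 above the stick's pivot, which lies at the box's top face (38 above its underside); the knob stands upright on a 10 mm shaft when let go
- stick_run (a joint): tilt of the stick, rad: 0 centred, positive away from the red stop button (pendant +x), stop at 0.45. Spring 0.4 N m/rad, so about 3 N at the knob at full tilt; springs back when let go
- stick_side (a joint): sideways tilt of the stick, rad: 0 centred, positive towards pendant -y, stops at +-0.45, same spring
- mouse: white computer mouse, 100 x 60 x 36 mm; bystander, leave it. Origin: on its underside
- meter: orange hand-held meter lying flat, 170 x 85 x 35 mm; bystander, leave it. Origin: on its underside
- driver: screwdriver lying flat; bystander, leave it
- tape: roll of tape lying flat, 90 across, 25 high mm; bystander, leave it. Origin: on its underside
- cleaner: white bottle, 60 across, 150 high mm; bystander, leave it. Origin: on its underside
- mug: white mug, 80 across, 90 high mm; bystander, leave it. Origin: on its underside
Things that resemble listed ones, but are neither listed nor needed, are in the scene too. Leave any purple look-alike of the rack alone.

How it is judged:
On the way, in this order (a step that is already met when the one before it is completed fails the run):
1. every pad plate is pressed fully home in a clip of the test bed (angle between each of plate1, plate2, plate3's own z axis and vertical below 0.12 rad and ((x of plate1 in the frame of clip1_seat between -0.006 and 0.006 m and y of plate1 in the frame of clip1_seat between -0.018 and 0.018 m and z of plate1 in the frame of clip1_seat between -0.004 and 0.004 m) or (x of plate1 in the frame of clip2_seat between -0.006 and 0.006 m and y of plate1 in the frame of clip2_seat between -0.018 and 0.018 m and z of plate1 in the frame of clip2_seat between -0.004 and 0.004 m) or (x of plate1 in the frame of clip3_seat between -0.006 and 0.006 m and y of plate1 in the frame of clip3_seat between -0.018 and 0.018 m and z of plate1 in the frame of clip3_seat between -0.004 and 0.004 m)) and angle between the x axis of each of plate1, plate2, plate3 and the x axis of clip1_seat, either way round below 0.15 rad and ((x of plate2 in the frame of clip1_seat between -0.006 and 0.006 m and y of plate2 in the frame of clip1_seat between -0.018 and 0.018 m and z of plate2 in the frame of clip1_seat between -0.004 and 0.004 m) or (x of plate2 in the frame of clip2_seat between -0.006 and 0.006 m and y of plate2 in the frame of clip2_seat between -0.018 and 0.018 m and z of plate2 in the frame of clip2_seat between -0.004 and 0.004 m) or (x of plate2 in the frame of clip3_seat between -0.006 and 0.006 m and y of plate2 in the frame of clip3_seat between -0.018 and 0.018 m and z of plate2 in the frame of clip3_seat between -0.004 and 0.004 m)) and ((x of plate3 in the frame of clip1_seat between -0.006 and 0.006 m and y of plate3 in the frame of clip1_seat between -0.018 and 0.018 m and z of plate3 in the frame of clip1_seat between -0.004 and 0.004 m) or (x of plate3 in the frame of clip2_seat between -0.006 and 0.006 m and y of plate3 in the frame of clip2_seat between -0.018 and 0.018 m and z of plate3 in the frame of clip2_seat between -0.004 and 0.004 m) or (x of plate3 in the frame of clip3_seat between -0.006 and 0.006 m and y of plate3 in the frame of clip3_seat between -0.018 and 0.018 m and z of plate3 in the frame of clip3_seat between -0.004 and 0.004 m))), for 0.3 s.
2. with every plate still clipped in, the stick is held over, away from the stop button (more than 0.28 rad, less than 0.15 rad sideways), for 1.5 s (all of step 1 and value of joint stick_run above 0.28 rad and value of joint stick_side between -0.15 and 0.15 rad), for 1.5 s.
At the end, for the whole second after the job is handed in: every pad plate stands in a slot of the rack, grip bar up (within 0.25 rad of upright), bottom edge on the slot floor (5 mm), within 25 mm of the slot's centre along it, at rest; the stick is back at centre (0.1 rad) and the control box stands on the bench (angle between each of plate1, plate2, plate3's own z axis and vertical below 0.25 rad and ((x of plate1 in the frame of rack_slot1 between -0.008 and 0.008 m and y of plate1 in the frame of rack_slot1 between -0.025 and 0.025 m and z of plate1 in the frame of rack_slot1 between -0.005 and 0.005 m) or (x of plate1 in the frame of rack_slot2 between -0.008 and 0.008 m and y of plate1 in the frame of rack_slot2 between -0.025 and 0.025 m and z of plate1 in the frame of rack_slot2 between -0.005 and 0.005 m) or (x of plate1 in the frame of rack_slot3 between -0.008 and 0.008 m and y of plate1 in the frame of rack_slot3 between -0.025 and 0.025 m and z of plate1 in the frame of rack_slot3 between -0.005 and 0.005 m) or (x of plate1 in the frame of rack_slot4 between -0.008 and 0.008 m and y of plate1 in the frame of rack_slot4 between -0.025 and 0.025 m and z of plate1 in the frame of rack_slot4 between -0.005 and 0.005 m)) and angle between the x axis of each of plate1, plate2, plate3 and the x axis of rack_slot1, either way round below 0.35 rad and ((x of plate2 in the frame of rack_slot1 between -0.008 and 0.008 m and y of plate2 in the frame of rack_slot1 between -0.025 and 0.025 m and z of plate2 in the frame of rack_slot1 between -0.005 and 0.005 m) or (x of plate2 in the frame of rack_slot2 between -0.008 and 0.008 m and y of plate2 in the frame of rack_slot2 between -0.025 and 0.025 m and z of plate2 in the frame of rack_slot2 between -0.005 and 0.005 m) or (x of plate2 in the frame of rack_slot3 between -0.008 and 0.008 m and y of plate2 in the frame of rack_slot3 between -0.025 and 0.025 m and z of plate2 in the frame of rack_slot3 between -0.005 and 0.005 m) or (x of plate2 in the frame of rack_slot4 between -0.008 and 0.008 m and y of plate2 in the frame of rack_slot4 between -0.025 and 0.025 m and z of plate2 in the frame of rack_slot4 between -0.005 and 0.005 m)) and ((x of plate3 in the frame of rack_slot1 between -0.008 and 0.008 m and y of plate3 in the frame of rack_slot1 between -0.025 and 0.025 m and z of plate3 in the frame of rack_slot1 between -0.005 and 0.005 m) or (x of plate3 in the frame of rack_slot2 between -0.008 and 0.008 m and y of plate3 in the frame of rack_slot2 between -0.025 and 0.025 m and z of plate3 in the frame of rack_slot2 between -0.005 and 0.005 m) or (x of plate3 in the frame of rack_slot3 between -0.008 and 0.008 m and y of plate3 in the frame of rack_slot3 between -0.025 and 0.025 m and z of plate3 in the frame of rack_slot3 between -0.005 and 0.005 m) or (x of plate3 in the frame of rack_slot4 between -0.008 and 0.008 m and y of plate3 in the frame of rack_slot4 between -0.025 and 0.025 m and z of plate3 in the frame of rack_slot4 between -0.005 and 0.005 m)) and linear speed of each of plate1, plate2, plate3 below 0.02 m/s and angle between pendant's own z axis and vertical below 0.1 rad and value of joint stick_run between -0.1 and 0.1 rad and value of joint stick_side between -0.1 and 0.1 rad); the robot touches nothing.
It fails at once if the bare plate is moved more than 30 mm (distance of blank from where it was at the start of the episode above 0.03 m).
It fails at once if a bystander (mouse, meter, screwdriver, tape, bottle, mug) is moved more than 30 mm (distance of any of mouse, meter, driver, tape, cleaner, mug from where it was at the start of the episode above 0.03 m).
Of plate1, plate2, plate3 only 2 to 3 are there at a start; the rules pass over those that are not, and their reading is None.
At some moment in a run one of pendant may be knocked a few centimetres aside while the robot is not near it.
It also fails if it takes over 210 s, if anything falls off the work surface, if the arm or the gripper's body presses on something with over 40 N, if the wrist force passes 120 N, or if a joint passes its speed limit or range.

## Working session

There is one attempt and no reset: what is moved stays moved. The work goes in short steps, each a Python script; the robot and the scene stay as the last script left them, time stands still between calls to the robot, and variables do not carry over. Pictures are saved under pics/ and viewed, and the job is handed in when it is done.

```bash
ls; mkdir -p pics; python3 - <<'E'
from rig import robot
import cv2,numpy as np
for n in ["top","side","wrist"]:
    ci=robot.camera_info(n); im=robot.grab_frame(n)
    cv2.imwrite(f"pics/{n}0.png",im[:,:,::-1])
    print(n,{k:np.round(v,4).tolist() for k,v in ci.items()})
s=robot.get_state();print(s["time"],s["ee_pos"],s["tool_rot"],s["force"])
E
```

```text
pics
top {'fx': 526.9703, 'fy': 526.9703, 'cx': 326.8222, 'cy': 233.9476, 'dist': [-0.1561, 0.0, 0.0, 0.0, 0.0], 'rvec': [2.1929, -2.1425, 0.1144], 'tvec': [-0.0339, 0.5439, 1.6931]}
side {'fx': 490.2187, 'fy': 490.2187, 'cx': 321.5108, 'cy': 232.5745, 'dist': [-0.1372, 0.0, 0.0, 0.0, 0.0], 'rvec': [0.8036, -2.5465, 1.1079], 'tvec': [0.447, 0.2847, 1.322]}
wrist {'fx': 337.0732, 'fy': 337.0732, 'cx': 322.1623, 'cy': 238.0239, 'dist': [-0.0376, 0.0, 0.0, 0.0, 0.0], 'rvec': [-2.4364, 1.5904, 0.2164], 'tvec': [-0.624, -0.0266, 0.3915]}
0.15 [ 0.25177758 -0.57175451  0.20250492] [[ 9.15174010e-01  4.03058736e-01 -4.32333435e-04]
 [ 4.03058959e-01 -9.15173697e-01  7.61375501e-04]
 [-8.87811402e-05 -8.71046934e-04 -9.99999617e-01]] [ 0.3097201  -0.39776101  0.47486035]
```

View pics/top0.png

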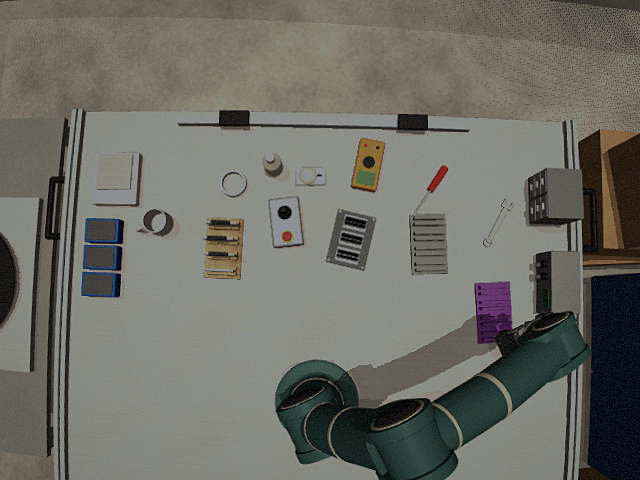

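View pics/side0.png

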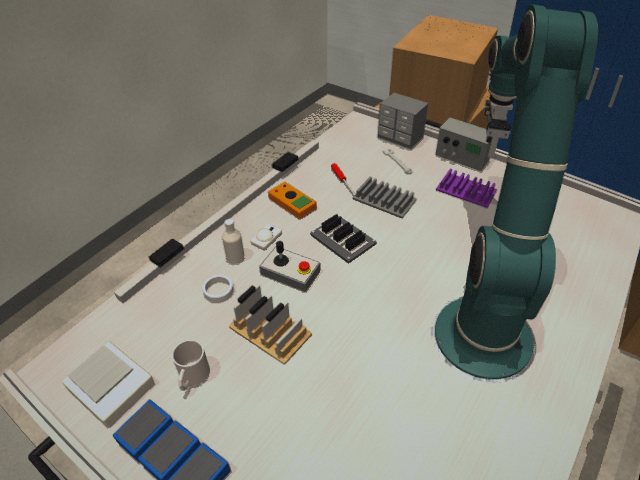

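View pics/wrist0.png

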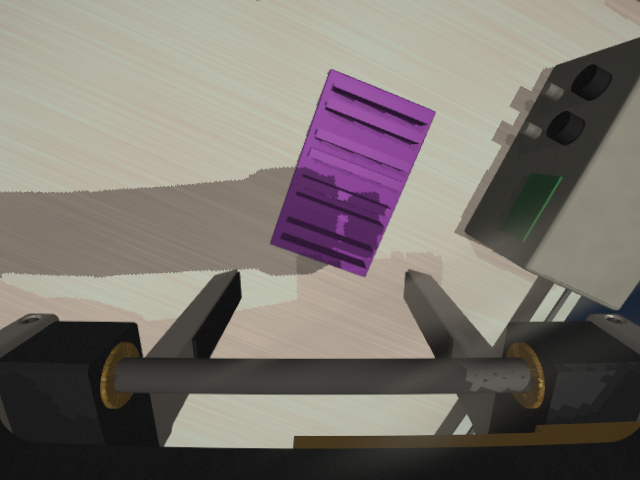

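```bash
cat > h.py <<'E'
from rig import robot
import cv2,numpy as np
def cam(ci):
    K=np.array([[ci["fx"],0,ci["cx"]],[0,ci["fy"],ci["cy"]],[0,0,1.]])
    return K,np.array(ci["dist"],float),np.array(ci["rvec"],float),np.array(ci["tvec"],float)
def rays(ci,px):
    K,d,r,t=cam(ci);R=cv2.Rodrigues(r)[0]
    u=cv2.undistortPoints(np.array(px,float).reshape(-1,1,2),K,d).reshape(-1,2)
    D=np.c_[u,np.ones(len(u))]@R
    return -R.T@t,D
def onz(ci,px,z):
    C,D=rays(ci,px)
    return C+D*((z-C[2])/D[:,2])[:,None]
def proj(ci,P):
    K,d,r,t=cam(ci)
    return cv2.projectPoints(np.array(P,float).reshape(-1,1,3),r,t,K,d)[0].reshape(-1,2)
def down(yaw):
    # tool z down, tool y (jaw axis) along world angle yaw
    y=np.array([np.cos(yaw),np.sin(yaw),0]);z=np.array([0,0,-1.]);x=np.cross(y,z)
    return np.c_[x,y,z]
def snap(n,f,crop=None,s=1):
    ci=robot.camera_info(n);im=robot.grab_frame(n)[:,:,::-1].copy()
    cv2.imwrite(f"pics/raw_{f}.png",im)
    np.save(f"pics/{f}.npy",ci,allow_pickle=True)
    o=im
    if crop: x0,y0,x1,y1=crop;o=cv2.resize(im[y0:y1,x0:x1],None,fx=s,fy=s,interpolation=cv2.INTER_CUBIC)
    cv2.imwrite(f"pics/{f}.png",o);return ci,im
def load(f): return np.load(f"pics/{f}.npy",allow_pickle=True).item(),cv2.imread(f"pics/raw_{f}.png")
E
python3 - <<'E'
from h import *
im=cv2.imread("pics/top0.png");cv2.imwrite("pics/topc.png",cv2.resize(im[130:290,190:460],(800,474),interpolation=cv2.INTER_CUBIC))
ci=robot.camera_info("top")
for n,p,z in [("tray",(223,248),.01),("pend",(286,222),.038),("bed",(352,239),.012),("rack",(429,244),.038),("purple",(493,312),.038)]: print(n,onz(ci,[p],z)[0].round(3))
cw=robot.camera_info("wrist");K,d,r,t=cam(cw);R=cv2.Rodrigues(r)[0]
s=robot.get_state();T=s["tool_rot"]
print("cam in tool",T.T@(-R.T@t-s["ee_pos"]),"\n",T.T@R.T)
E
```

```text
tray [0.492 0.322 0.01 ]
pend [0.58  0.113 0.038]
bed [ 0.531 -0.105  0.012]
rack [ 0.518 -0.355  0.038]
purple [ 0.3   -0.57   0.038]
cam in tool [ 0.07774628 -0.0003305  -0.18134676] 
 [[-8.54595762e-04 -9.64163804e-01 -2.65306294e-01]
 [ 9.99999622e-01 -7.81110325e-04 -3.82490502e-04]
 [ 1.61550012e-04 -2.65306520e-01  9.64164107e-01]]
```

View pics/topc.png

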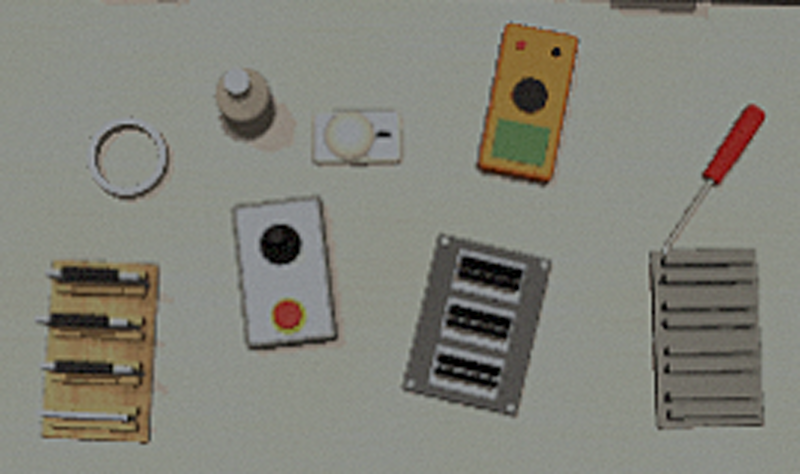

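```bash
python3 - <<'E'
from h import *
for p in [(.518,-.355,.25),(.53,-.105,.25),(.492,.322,.25),(.58,.113,.25)]:
  for y in (0,np.pi):
    q=robot.ik(p,down(y)); print(p,y,None if q is None else np.round(q,2))
E
```

```text
(0.518, -0.355, 0.25) 0 [ 0.81  0.41 -0.34  1.54  0.14  1.22  0.44]
(0.518, -0.355, 0.25) 3.141592653589793 [ 0.4   0.39  0.21  1.56 -0.08  1.2  -2.52]
(0.53, -0.105, 0.25) 0 [ 0.59  0.26 -0.54  1.76  0.15  1.16  0.01]
(0.53, -0.105, 0.25) 3.141592653589793 [-0.72  0.38  1.09  1.79 -0.36  1.19 -2.66]
(0.492, 0.322, 0.25) 0 [ 0.12  0.49 -1.03  1.63  0.44  1.27 -0.99]
(0.492, 0.322, 0.25) 3.141592653589793 [ 0.15  0.52 -1.08  1.63  0.47  1.29  2.13]
(0.58, 0.113, 0.25) 0 [ 0.32  0.4  -0.74  1.63  0.28  1.22 -0.48]
(0.58, 0.113, 0.25) 3.141592653589793 [ 0.53  0.52 -1.08  1.62  0.48  1.29  2.51]
```

```bash
python3 - <<'E'
from h import *
for n,p in [("rack",(.518,-.355,.22)),("bed",(.53,-.105,.22)),("tray",(.492,.322,.25))]:
    robot.move_ptp(p,down(0)); robot.pause(.2); snap("wrist","w_"+n)
    s=robot.get_state();print(n,s["time"],s["qpos"].round(2) if hasattr(s["qpos"],"round") else s["qpos"])
E
```

```text
rack 1.7 [ 0.8   0.43 -0.34  1.58  0.15  1.16  0.43]
bed 2.9333 [ 0.52  0.28 -0.45  1.79  0.14  1.1   0.02]
tray 4.7667 [-0.06  0.4  -0.74  1.64  0.28  1.22 -0.86]
```

View pics/w_rack.png

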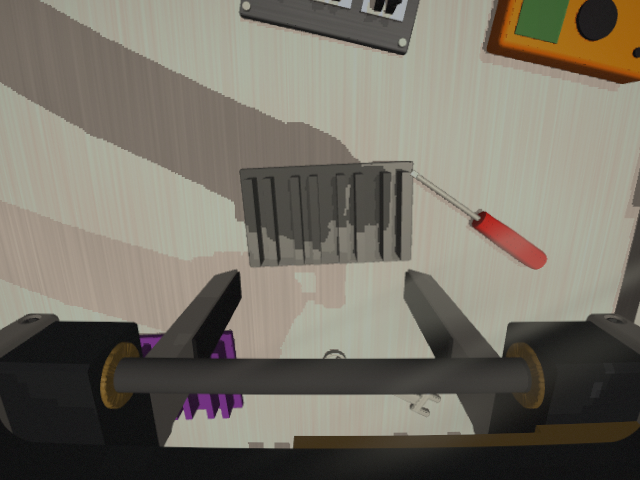

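View pics/w_bed.png

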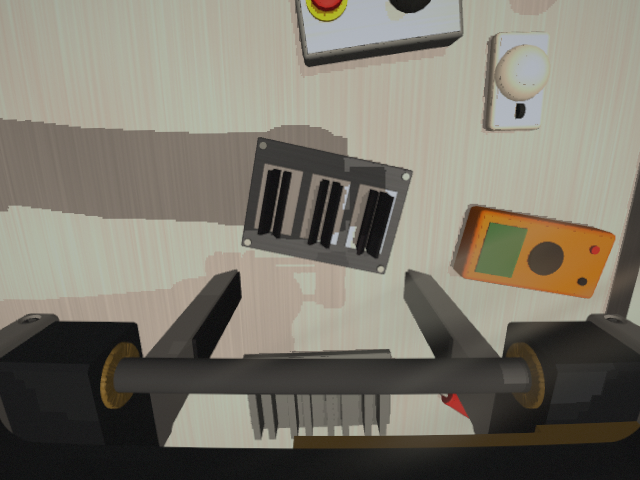

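View pics/w_tray.png

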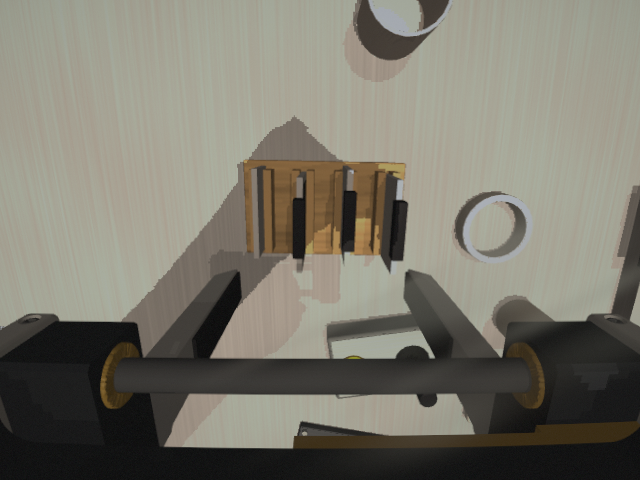

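```bash
python3 - <<'E'
from h import *
for n,(x0,y0,x1,y1) in {"rack":(230,150,430,280),"bed":(230,130,420,280),"tray":(235,145,415,280)}.items():
    ci,im=load("w_"+n); o=cv2.resize(im[y0:y1,x0:x1],None,fx=4,fy=4,interpolation=cv2.INTER_CUBIC)
    for u in range((x0//20+1)*20,x1,20): cv2.putText(o,str(u),((u-x0)*4,10),0,.35,(0,0,255),1);cv2.line(o,((u-x0)*4,12),((u-x0)*4,20),(0,0,255),1)
    for v in range((y0//20+1)*20,y1,20): cv2.putText(o,str(v),(0,(v-y0)*4),0,.35,(0,0,255),1)
    cv2.imwrite(f"pics/c_{n}.png",o)
E
```

```text
(no output)
```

View pics/c_rack.png

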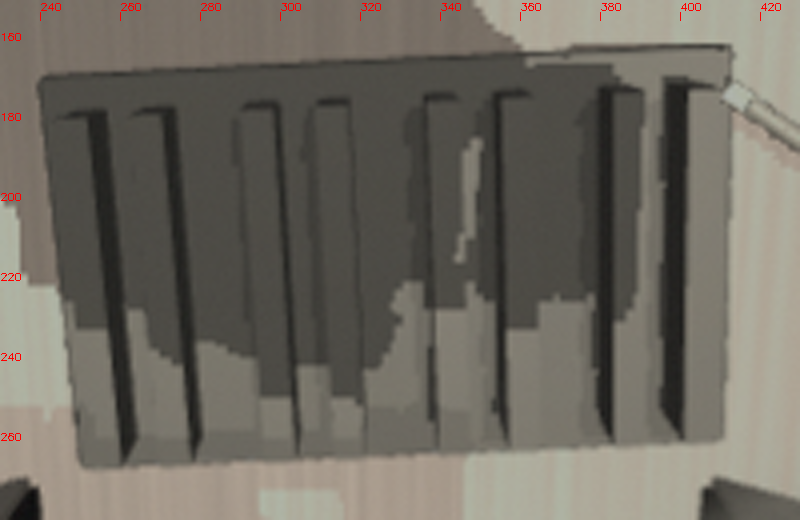

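View pics/c_bed.png

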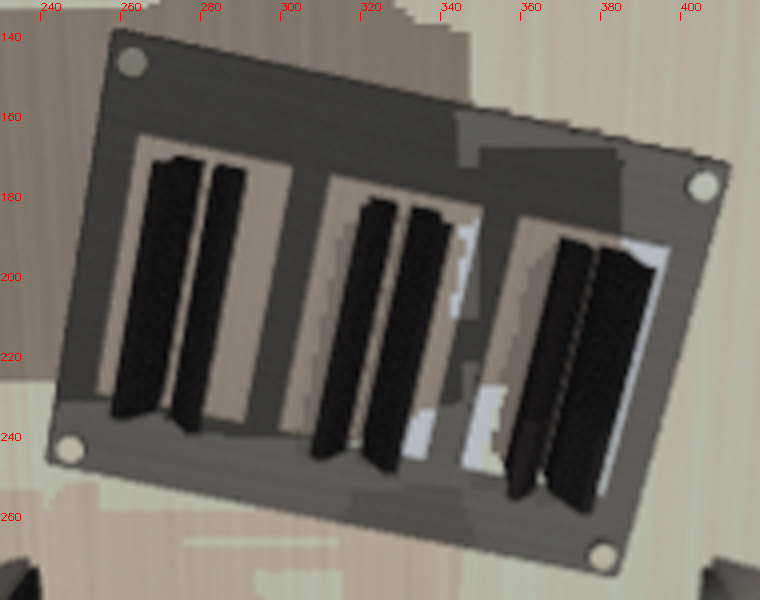

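View pics/c_tray.png

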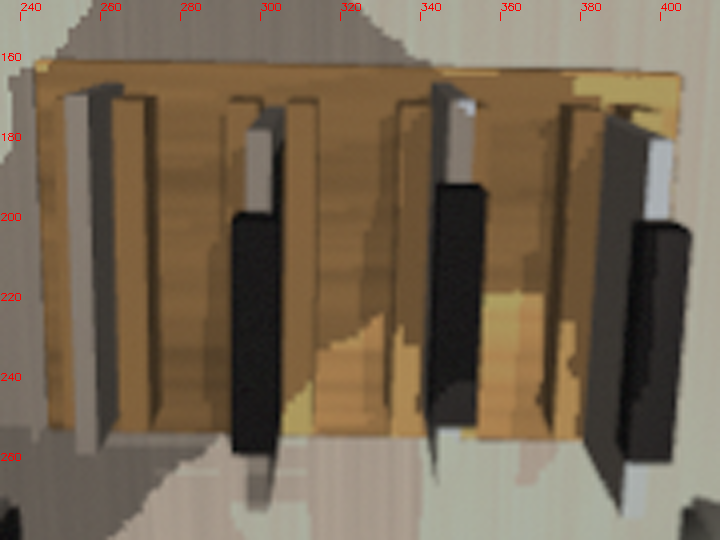

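```bash
python3 - <<'E'
from h import *
def fit(name,crop,o,z,L,W):
    ci,im=load(name);px=np.array(crop)/4+np.array(o)
    P=onz(ci,px,z)[:,:2]; 
    c=P.mean(0); ex=((P[1]-P[0])+(P[2]-P[3]));ey=((P[0]-P[3])+(P[1]-P[2]))
    print(name,"c",c.round(4),"yaw",np.arctan2(ex[1],ex[0]).round(3),"yawy",(np.arctan2(ey[1],ey[0])-np.pi/2).round(3),"size",(np.linalg.norm(ex)/2).round(4),(np.linalg.norm(ey)/2).round(4))
fit("w_rack",[(40,78),(731,46),(722,440),(80,467)],(230,150),.01,.2,.12)
fit("w_bed",[(115,28),(731,164),(614,576),(46,460)],(230,130),.012,.18,.13)
fit("w_bed",[(133,62),(704,187),(603,557),(70,449)],(230,130),.012,.18,.13)
fit("w_tray",[(38,60),(680,74),(664,440),(45,430)],(235,145),.01,.2,.12)
for b in ([(232,212),(281,212),(281,455),(232,455)],[(437,183),(486,185),(478,427),(428,425)],[(640,222),(690,228),(672,462),(624,462)]):
  fit("w_tray",b,(235,145),.11,.012,.06)
# slots of rack: wall tops z=.038 ; bed clips: mouths top z=.05
ci,im=load("w_rack")
# clips gap ends, z~.045
for g in ([(205,165),(168,420)],[(405,205),(353,460)],[(597,245),(543,485)]):
  ci,_=load("w_bed");P=onz(ci,np.array(g)/4+np.array((230,130)),.040)[:,:2];d=P[0]-P[1];print("clip",P.mean(0).round(4),(np.arctan2(d[1],d[0])-np.pi/2).round(3),np.linalg.norm(d).round(3))
E
```

```text
w_rack c [ 0.5246 -0.3592] yaw 0.042 yawy 0.041 size 0.1976 0.1183
w_bed c [ 0.533  -0.1003] yaw -0.214 yawy -0.216 size 0.1774 0.1281
w_bed c [ 0.5333 -0.1018] yaw -0.213 yawy -0.212 size 0.1655 0.115
w_tray c [0.4953 0.3208] yaw -0.021 yawy -0.013 size 0.2002 0.1184
w_tray c [0.4702 0.3197] yaw -0.002 yawy -0.02 size 0.012 0.0614
w_tray c [0.5193 0.3268] yaw -0.043 yawy -0.015 size 0.0121 0.0604
w_tray c [0.5686 0.317 ] yaw -0.061 yawy -0.012 size 0.0122 0.0602
clip [ 0.4808 -0.0894] -0.18 0.071
clip [ 0.5329 -0.1006] -0.199 0.072
clip [ 0.5853 -0.1097] -0.182 0.069
```

```bash
cat >> h.py <<'E'
BED=np.array([.533,-.101]);BY=-.214
CL=[BED+d*np.array([np.cos(BY),np.sin(BY)]) for d in (-.055,0,.055)]
RK=np.array([.5246,-.3592]);RY=.041
SL=[RK+d*np.array([np.cos(RY),np.sin(RY)]) for d in (-.075,-.025,.025,.075)]
PL=[(.4702,.3197),(.5193,.3268),(.5686,.317)]
H=.32
def st(tag=""):
    s=robot.get_state();print(tag,round(s["time"],1),"p",np.round(s["ee_pos"],4),"F",np.round(s["force"],1),"op",round(s["opening"],4));return s
def at(xy,z): return [float(xy[0]),float(xy[1]),float(z)]
def pick(xy,yaw,zt,op=.04):
    robot.move_ptp(at(xy,H),down(yaw)); robot.gripper_to(op)
    robot.move_linear(at(xy,zt+.04),.25); robot.move_linear(at(xy,zt),.08)
    robot.gripper_to(0.0); st("gripped")
    robot.move_linear(at(xy,zt+.05),.08); st("lift")
    robot.move_linear(at(xy,H),.25)
E
python3 - <<'E'
from h import *
pick(PL[2],-.017,.10)
robot.move_ptp(at(CL[2],H),down(BY)); st()
robot.pause(.2); snap("wrist","carry1"); snap("side","carry1s",(180,160,420,380),3)
E
```

```text
gripped 8.3 p [0.5687 0.317  0.1002] F [-0.2 -0.2  2.5] op 0.0112
lift 9.1 p [0.5685 0.3168 0.1497] F [-0.3  0.1 -2. ] op 0.0116
 11.5 p [ 0.587  -0.1112  0.32  ] F [-0.4 -0.  -1.9] op 0.0111
```

View pics/carry1.png

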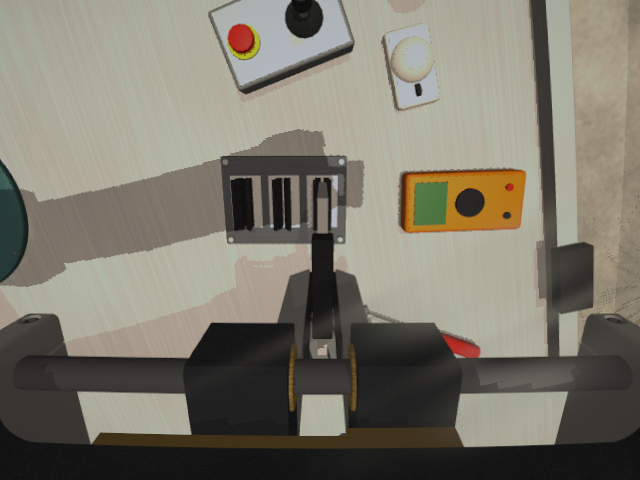

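View pics/carry1s.png

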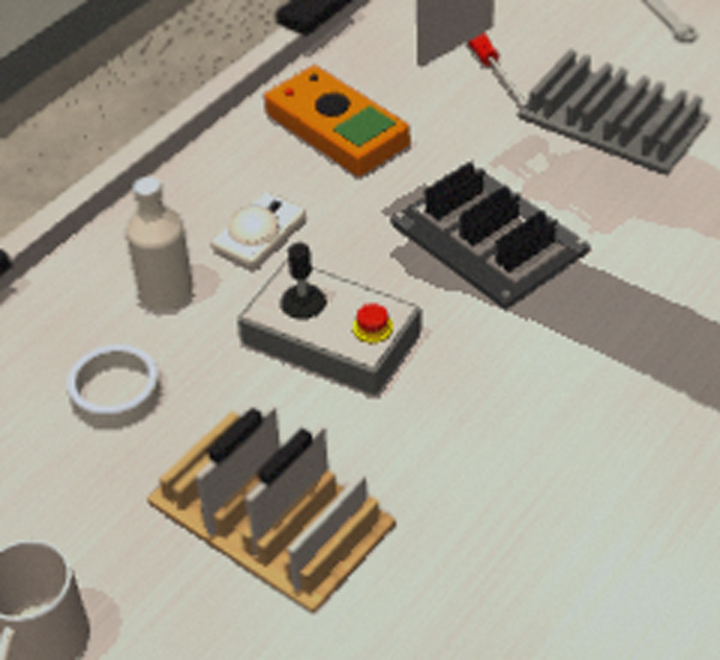

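```bash
cat >> h.py <<'E'
def press(xy,yaw,z=.1055):
    robot.move_linear(at(xy,.16),.2); robot.pause(.2);st("above")
    t=robot.move_linear(at(xy,z),.05,threshold=25); st(f"pressed {t}"); robot.pause(.2); st("settled")
def letgo(xy,op=.036):
    robot.gripper_to(op); st("open"); s=robot.get_state()
    robot.move_linear(at(s["ee_pos"],.17),.15); robot.move_linear(at(s["ee_pos"],H),.25)
E
python3 - <<'E'
from h import *
ci,im=load("carry1")
# holder tcp pose
T=down(BY);p=np.array(at(CL[2],.32))
print(proj(ci,[p+T@[sx,0,-.01] for sx in(.03,-.03)]).round(0))
press(CL[2],BY); letgo(CL[2])
robot.pause(.1); snap("wrist","p1"); snap("side","p1s",(180,160,420,380),3)
E
```

```text
[[322. 241.]
 [322. 341.]]
above 12.9 p [ 0.5872 -0.1128  0.1609] F [-0.6 -0.4 -1.4] op 0.0117
pressed False 14.2 p [ 0.5872 -0.1127  0.1061] F [-2.2  0.2  7.7] op 0.0118
settled 14.4 p [ 0.5872 -0.1127  0.1061] F [-1.  -0.4  7.4] op 0.0116
open 15.0 p [ 0.5867 -0.1127  0.1055] F [ 0.2 -0.1 -0.2] op 0.0365
```

View pics/p1.png

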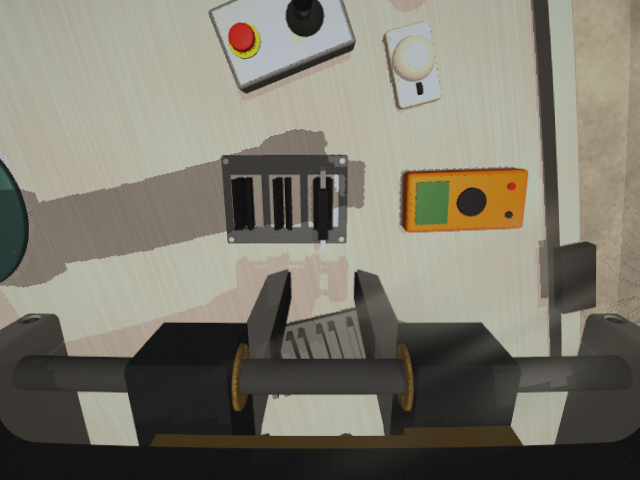

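View pics/p1s.png

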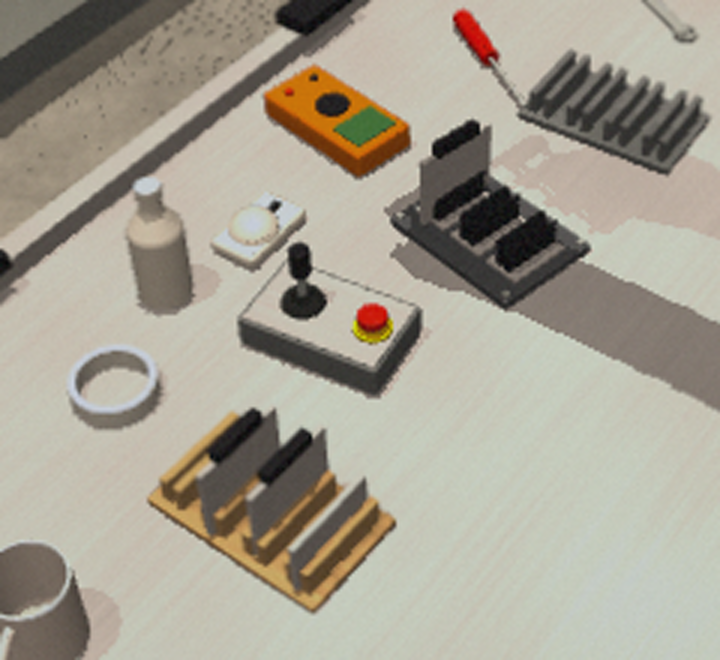

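```bash
cat >> h.py <<'E'
def tap(xy,th=14):
    robot.move_linear(at(xy,.17),.25); robot.gripper_to(0.0); robot.move_linear(at(xy,.145),.1)
    robot.pause(.1); t=robot.move_linear(at(xy,.125),.03,threshold=th); s=st(f"tap {t}")
    print("bar top z",round(s["ee_pos"][2]-.019,4))
    robot.move_linear(at(xy,.16),.15)
E
python3 - <<'E'
from h import *
tap(CL[2]); robot.move_linear(at(CL[2],H),.25)
pick(PL[1],-.017,.10)
robot.move_ptp(at(CL[1],H),down(BY)); press(CL[1],BY)
robot.gripper_to(.036); s=st("open"); robot.move_linear(at(CL[1],.17),.2); tap(CL[1]); robot.move_linear(at(CL[1],H),.25)
E
```

```text
tap False 19.2 p [ 0.5869 -0.1126  0.1251] F [ 0.3 -1.2 -0.6] op 0.0005
bar top z 0.1061
gripped 24.9 p [0.5194 0.3268 0.1002] F [ 0.2 -0.5  2.3] op 0.0112
lift 25.7 p [0.5192 0.3265 0.1497] F [ 0.  -0.4 -2.1] op 0.0114
above 29.2 p [ 0.5334 -0.1011  0.1608] F [ 0.1 -0.5 -1.6] op 0.0114
pressed False 30.5 p [ 0.5335 -0.101   0.1061] F [-1.3  0.1  9.6] op 0.0116
settled 30.7 p [ 0.5336 -0.101   0.1061] F [-1.7 -0.8  9. ] op 0.0112
open 31.3 p [ 0.533  -0.101   0.1055] F [-0.1  0.2 -0. ] op 0.0358
tap False 34.0 p [ 0.5331 -0.1009  0.1251] F [-0.1 -0.6  0.4] op 0.0004
bar top z 0.1061
```

```bash
python3 - <<'E'
from h import *
st(); snap("wrist","p2",(200,130,380,265),4); snap("side","p2s",(180,160,420,380),3)
E
```

```text
35.2 p [ 0.5324 -0.1011  0.3185] F [-0.5 -1.  -0.3] op 0.0008
```

View pics/p2.png

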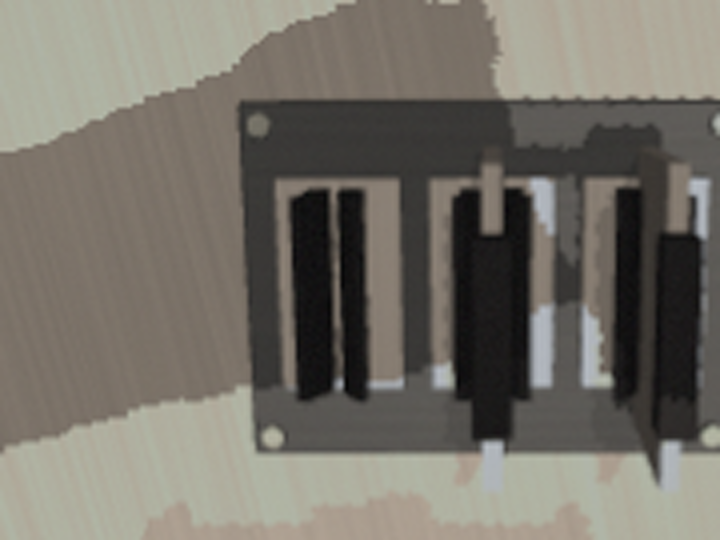

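View pics/p2s.png

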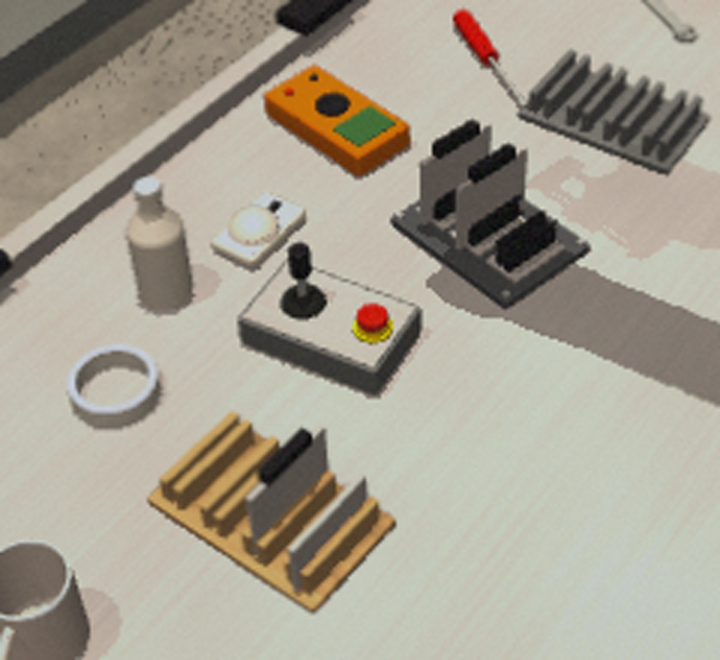

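```bash
python3 - <<'E'
from h import *
xy=CL[1]
robot.move_linear(at(xy,.14),.2); robot.pause(.1)
t=robot.move_linear(at(xy,.100),.03,threshold=12); s=st(f"tap {t}"); snap("side","tap",(240,160,420,300),4)
robot.move_linear(at(xy,.17),.2)
E
```

```text
tap True 37.3 p [ 0.5336 -0.1011  0.1138] F [-0.5 -0.2 10.2] op 0.0008
```

View pics/tap.png

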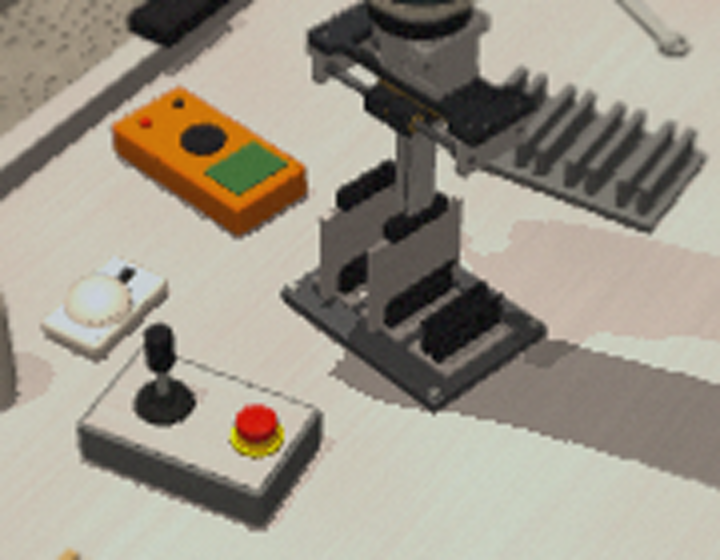

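```bash
cat >> h.py <<'E'
def tap2(xy,z0=.13,th=10):
    robot.move_linear(at(xy,z0),.2); robot.pause(.15)
    t=robot.move_linear(at(xy,.098),.02,threshold=th); s=st(f"tap {t}"); robot.move_linear(at(xy,.17),.2)
E
python3 - <<'E'
from h import *
xy=CL[2]
robot.move_linear(at(xy,.17),.2); tap2(xy)
robot.move_linear(at(xy,H),.2)
robot.move_ptp(at(PL[0],.2),down(-.017)); tap2(PL[0],.125)
E
```

```text
tap True 39.6 p [ 0.5874 -0.1128  0.1138] F [-1.2 -0.2  9.3] op 0.0005
tap True 44.2 p [0.4706 0.3197 0.1077] F [ 0.  -1.7  9.2] op 0.0006
```

```bash
python3 - <<'E'
from h import *
pick(PL[0],-.017,.10)
robot.move_ptp(at(CL[0],H),down(BY)); press(CL[0],BY)
robot.gripper_to(.036); robot.move_linear(at(CL[0],.17),.2); robot.gripper_to(0.0); tap2(CL[0])
robot.move_linear(at(CL[0],.30),.25)
robot.move_ptp([.50,.06,.30],down(0)); robot.pause(.2)
snap("wrist","pend"); st(); snap("top","top1",(190,130,460,290),3)
E
```

```text
gripped 48.2 p [0.4703 0.3198 0.1002] F [-0.4  0.   2.9] op 0.0118
lift 48.9 p [0.4702 0.3194 0.1497] F [ 0.5  0.7 -1.5] op 0.0115
above 52.4 p [ 0.4797 -0.0895  0.1608] F [ 0.  -0.4 -1.8] op 0.0119
pressed False 53.7 p [ 0.4799 -0.0893  0.106 ] F [-0.9  0.1 10.5] op 0.0115
settled 53.9 p [ 0.4799 -0.0893  0.106 ] F [-1.2  0.5 10.3] op 0.0116
tap True 57.0 p [ 0.48   -0.0894  0.1137] F [-1.  -0.2  9.8] op 0.0004
 59.0 p [0.5    0.059  0.2998] F [-0.2 -0.1 -0.9] op 0.0005
```

View pics/pend.png

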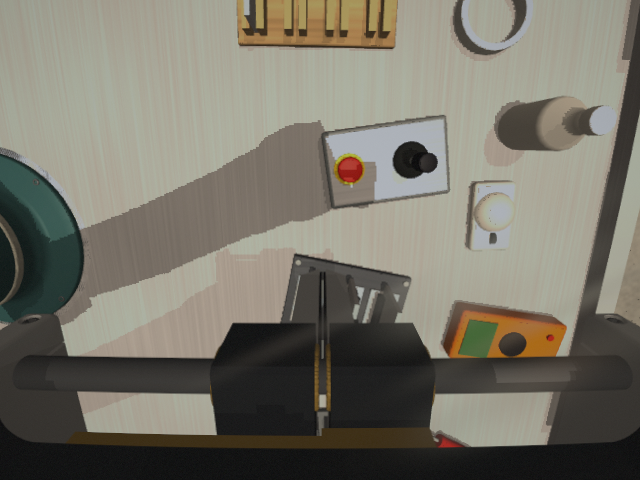

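View pics/top1.png

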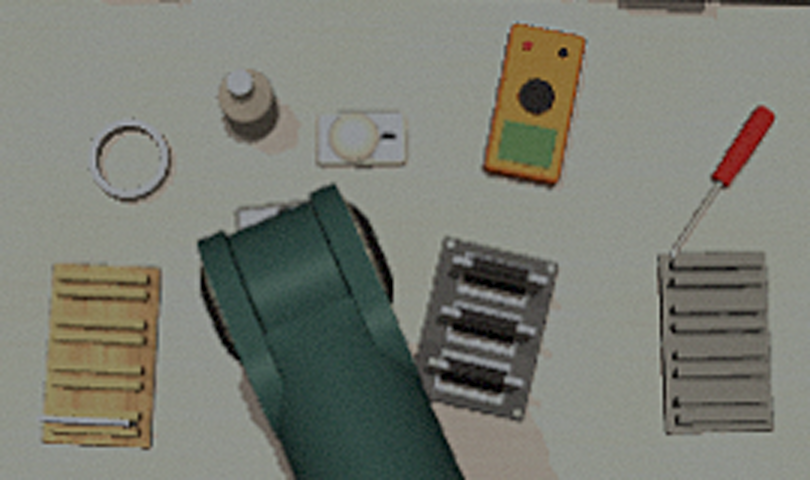

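```bash
python3 - <<'E'
from h import *
ci,im=load("pend")
x0,y0,x1,y1=310,100,470,220
o=cv2.resize(im[y0:y1,x0:x1],None,fx=5,fy=5,interpolation=cv2.INTER_CUBIC); cv2.imwrite("pics/pendc.png",o)
hsv=cv2.cvtColor(im,cv2.COLOR_BGR2HSV);m=((hsv[...,0]<8)|(hsv[...,0]>172))&(hsv[...,1]>170)&(hsv[...,2]>80)
ys,xs=np.nonzero(m[100:220,310:470]);b=(xs.mean()+310,ys.mean()+100);print("red",b,len(xs),onz(ci,[b],.055))
E
```

```text
red (np.float64(349.62393162393164), np.float64(169.37820512820514)) 468 [[0.534317   0.10798435 0.055     ]]
```

View pics/pendc.png

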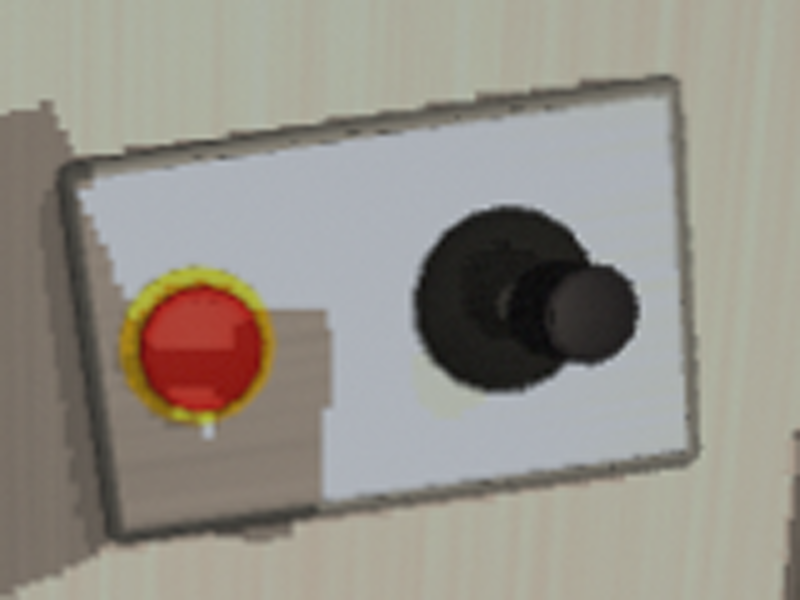

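```bash
python3 - <<'E'
from h import *
ci,im=load("pend");o=np.array((310,100))
P=onz(ci,np.array([(75,172),(675,88),(694,460),(115,535)])/5+o,.038)[:,:2]
ex=P[1]-P[0]+P[2]-P[3];ey=P[0]-P[3]+P[1]-P[2]
print(P.mean(0).round(4),"yaw",np.arctan2(ex[1],ex[0]).round(3),np.arctan2(ey[1],ey[0])-np.pi/2,np.linalg.norm(ex)/2,np.linalg.norm(ey)/2)
c=P.mean(0);u=ex/np.linalg.norm(ex);print("pred stick",c+.03*u,"pred button",c-.05*u)
print("knob",onz(ci,[np.array((592,315))/5+o],.114),"base",onz(ci,[np.array((505,298))/5+o],.045))
yaw=np.arctan2(u[1],u[0]);k=c+.03*u
for a in (yaw+np.pi/2,yaw-np.pi/2):
  for z in (.22,.097):
    q=robot.ik(at(k,z),down(a));print(a,None if q is None else np.round(q,2))
E
```

```text
[0.5849 0.1141] yaw 0.133 0.1271493114463056 0.1529016355973295 0.09379492461601842
pred stick [0.61464939 0.11808501] pred button [0.53535064 0.10751576]
knob [[0.61389945 0.11868418 0.114     ]] base [[0.61264712 0.11951803 0.045     ]]
1.7032993228278115 [ 0.56  0.73 -1.25  1.57  0.71  1.37  0.94]
1.7032993228278115 [ 0.54  0.9  -1.22  1.67  0.9   1.23  0.81]
-1.4382933307619816 [ 0.29  0.5  -0.74  1.57  0.36  1.21 -1.95]
-1.4382933307619816 [ 0.24  0.62 -0.66  1.68  0.44  0.99 -2.02]
```

```bash
cat >> h.py <<'E'
PY=.13;KN=np.array([.614,.1183]);PU=np.array([np.cos(PY),np.sin(PY)])
E
python3 - <<'E'
from h import *
a=PY-np.pi/2
robot.move_ptp(at(KN,.24),down(a)); robot.gripper_to(.06); robot.pause(.1); st()
snap("wrist","pend2"); snap("side","pend2s",(180,160,420,380),3)
E
```

```text
61.6 p [0.614  0.1183 0.24  ] F [-0.2  1.5 -0.6] op 0.0596
```

View pics/pend2.png

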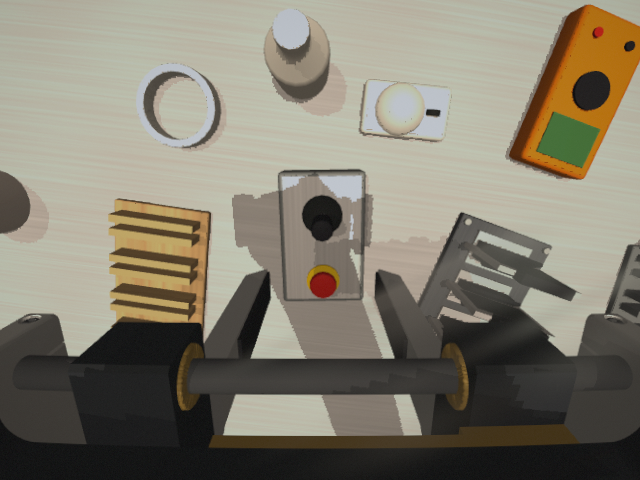

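View pics/pend2s.png

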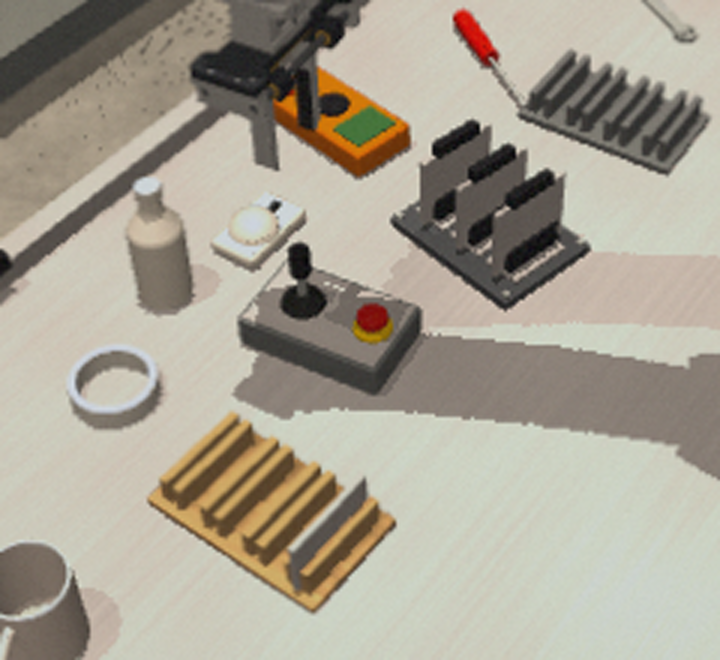

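```bash
python3 - <<'E'
from h import *
ci,im=load("pend2");print("pred knob top px",proj(ci,[at(KN,.114),at(KN-.08*PU,.06)]).round(1))
a=PY-np.pi/2
robot.move_linear(at(KN,.098),.15); robot.pause(.1); st("down")
robot.gripper_to(.0); st("grip")
L=.059
for th in (.1,.2,.3,.41):
    robot.move_linear(at(KN+L*np.sin(th)*PU,.098-L*(1-np.cos(th))),.04); s=st(f"th {th}"); print("Fu",s["force"][:2]@PU)
robot.pause(.5); snap("wrist","held"); snap("side","helds",(180,160,420,380),3); robot.pause(.3); s=st("hold");print("Fu",s["force"][:2]@PU)
E
```

```text
pred knob top px [[322.8 230.9]
 [322.7 286.5]]
down 62.9 p [0.6145 0.1184 0.0989] F [ 0.7  1.  -0.2] op 0.0597
grip 63.6 p [0.614  0.1183 0.098 ] F [ 0.2 -0.   0.5] op 0.0209
th 0.1 63.9 p [0.62   0.1191 0.0977] F [-2.  -0.3  3.2] op 0.0213
Fu -2.063610878535507
th 0.2 64.2 p [0.6258 0.1199 0.0969] F [-2.5  0.5  4.6] op 0.0212
Fu -2.4560748929682563
th 0.3 64.5 p [0.6315 0.1207 0.0955] F [-1.8  0.4  5.3] op 0.0211
Fu -1.7272993730422825
th 0.41 64.8 p [0.6378 0.1215 0.0935] F [-2.7  0.4  6.3] op 0.021
Fu -2.5989639484608036
hold 65.7 p [0.6376 0.1215 0.0935] F [-1.3  0.   7.1] op 0.0208
Fu -1.3020917311086828
```

View pics/held.png

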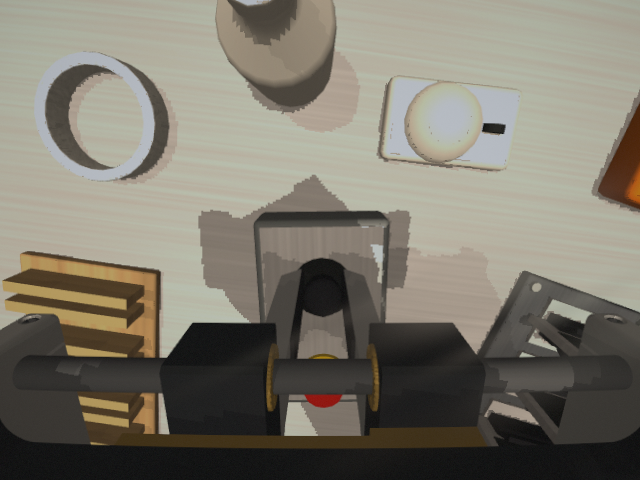

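View pics/helds.png

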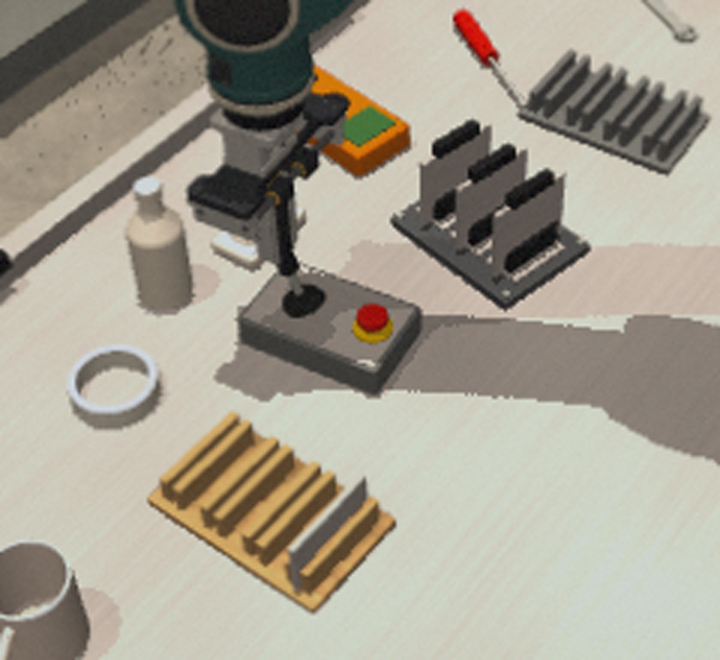

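```bash
python3 - <<'E'
from h import *
ci,im=load("held"); cv2.imwrite("pics/heldc.png",cv2.resize(im[190:420,230:420],None,fx=3,fy=3,interpolation=cv2.INTER_CUBIC))
ci0,_=load("pend");o=np.array((310,100))
print(onz(ci0,np.array([(675,88),(694,460)])/5+o,.038).round(4))
c=np.array([.5849,.1141]);v=np.array([-PU[1],PU[0]])
print("pred px of corners if unmoved",proj(ci,[at(c+.08*PU+s*.05*v,.038) for s in(1,-1)]).round(1))
E
```

```text
[[0.6541 0.1709 0.038 ]
 [0.6673 0.0776 0.038 ]]
pred px of corners if unmoved [[254.1 219. ]
 [393.2 218.9]]
```

View pics/heldc.png

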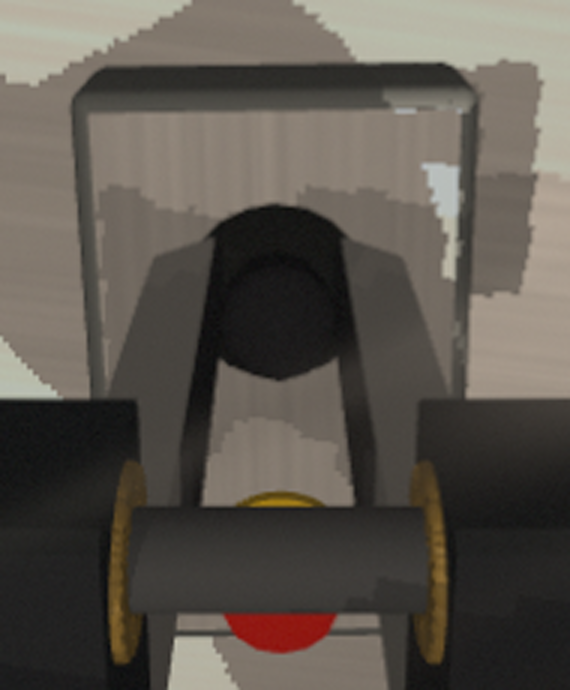

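```bash
python3 - <<'E'
from h import *
robot.pause(1.5);st("held")
L=.059
for th in (.25,.12):
    robot.move_linear(at(KN+L*np.sin(th)*PU,.098-L*(1-np.cos(th))),.05)
robot.gripper_to(.06); s=st("open"); robot.move_linear(at(s["ee_pos"],.2),.15)
robot.move_linear(at(s["ee_pos"],.28),.2)
robot.pause(.3); snap("wrist","rel"); snap("side","rels",(180,160,420,380),3)
E
```

```text
held 67.2 p [0.6376 0.1215 0.0935] F [-2.7  0.5  6.3] op 0.0214
open 68.6 p [0.621  0.1192 0.0976] F [-1.4  0.2  0.8] op 0.0599
```

View pics/rel.png

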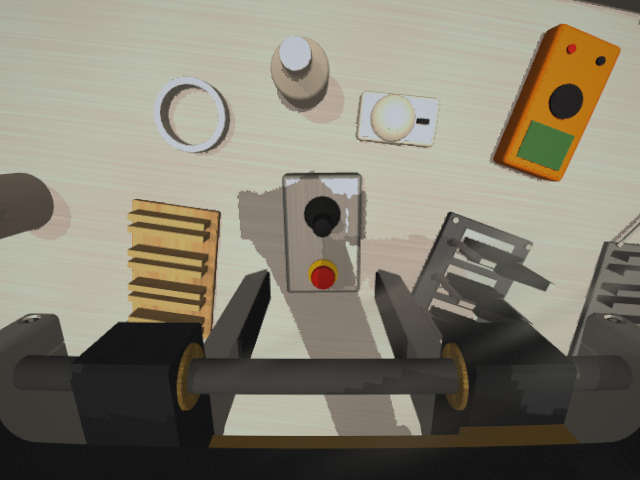

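View pics/rels.png

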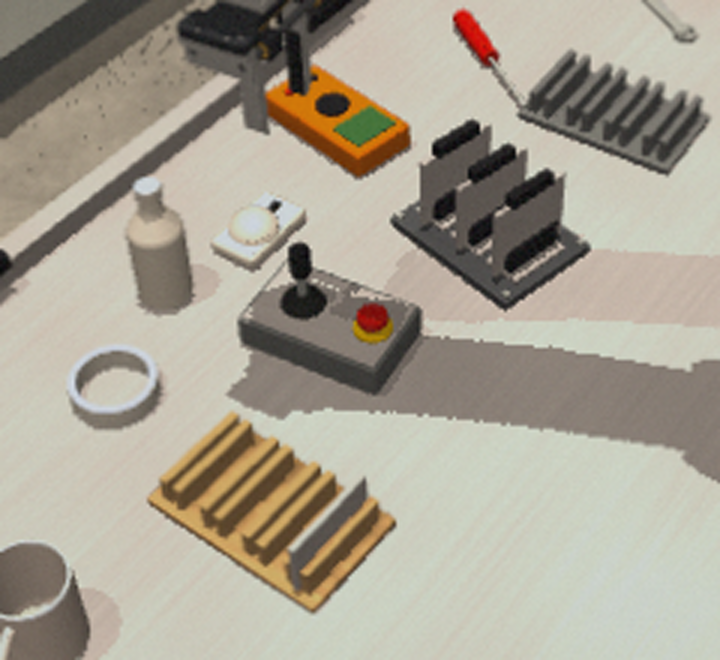

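```bash
python3 - <<'E'
from h import *
ci,im=load("held")
for th in (.2,.3,.41): print(th,proj(ci,[at(KN+.076*np.sin(th)*PU,.038+.076*np.cos(th))]).round(1))
c0,_=load("rel");print(proj(c0,[at(KN,.114)]).round(1))
E
```

```text
0.2 [[323.5 313.4]]
0.3 [[323.5 299.2]]
0.41 [[323.5 283.5]]
[[322.7 227.9]]
```

```bash
python3 - <<'E'
from h import *
ci,im=load("helds");x0,y0=255,225
o=cv2.resize(im[y0:y0+60,x0:x0+60],None,fx=10,fy=10,interpolation=cv2.INTER_CUBIC)
def d(px,c): cv2.circle(o,tuple(int(v) for v in (np.array(px)-(x0,y0)+.5)*10),4,c,-1)
for th,c in ((.2,(255,0,0)),(.3,(0,255,0)),(.41,(0,0,255))):
    for r in (.015,.03,.042): d(proj(ci,[at(KN+r*np.sin(th)*PU,.038+r*np.cos(th))])[0],c)
cv2.imwrite("pics/shaft.png",o)
E
```

```text
(no output)
```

View pics/shaft.png

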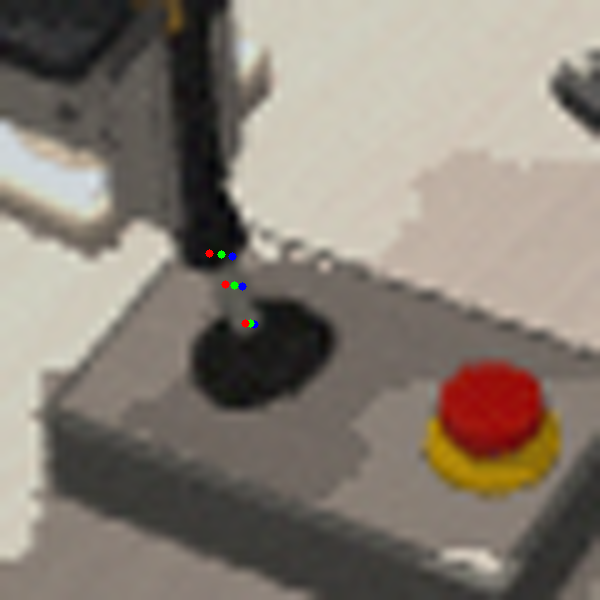

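The wrist view puts the tilt at about 0.33 rad and the side view at about 0.38. That is too close to the 0.28 limit, and there's plenty of time, so I'll repeat the push further over before taking the plates out.

```bash
python3 - <<'E'
from h import *
L=.059
robot.move_linear(at(KN,.13),.2); robot.move_linear(at(KN,.098),.1); robot.gripper_to(.0); st("grip")
for th in (.1,.2,.3,.4,.46):
    robot.move_linear(at(KN+L*np.sin(th)*PU,.098-L*(1-np.cos(th))),.04)
s=st("over");robot.pause(.3);snap("wrist","held2");snap("side","held2s"); robot.pause(1.9);st("held")
for th in (.25,.12):
    robot.move_linear(at(KN+L*np.sin(th)*PU,.098-L*(1-np.cos(th))),.05)
robot.gripper_to(.06); s=st("open"); robot.move_linear(at(s["ee_pos"],.2),.15); robot.move_linear(at(s["ee_pos"],.3),.2)
ci,im=load("held2");o=cv2.resize(im[190:420,230:420],None,fx=2,fy=2,interpolation=cv2.INTER_CUBIC)
ci,im=load("held2s");x0,y0=255,225
o2=cv2.resize(im[y0:y0+46,x0:x0+60],None,fx=10,fy=10,interpolation=cv2.INTER_CUBIC)[:460,:420]
def d(px,c): cv2.circle(o2,tuple(int(v) for v in (np.array(px)-(x0,y0)+.5)*10),4,c,-1)
for th,c in ((.2,(255,0,0)),(.3,(0,255,0)),(.45,(0,0,255))):
    for r in (.015,.03,.042): d(proj(ci,[at(KN+r*np.sin(th)*PU,.038+r*np.cos(th))])[0],c)
cv2.imwrite("pics/h2.png",np.hstack([o,o2]))
ci,_=load("held2")
for th in (.2,.3,.45): print(th,(proj(ci,[at(KN+.076*np.sin(th)*PU,.038+.076*np.cos(th))])-(230,190))*2)
E
```

```text
grip 72.5 p [0.6141 0.1183 0.0981] F [0.  0.1 0.2] op 0.0211
over 73.9 p [0.6404 0.122  0.0923] F [-1.7 -0.5  8.3] op 0.0209
held 76.2 p [0.6403 0.1219 0.0924] F [-1.3  0.5  8.3] op 0.0214
open 77.7 p [0.621  0.1192 0.0976] F [-0.5  0.   0.6] op 0.0599
0.2 [[187.2713634  257.92284113]]
0.3 [[187.25332027 229.58817285]]
0.45 [[187.20358707 186.45496217]]
```

View pics/h2.png

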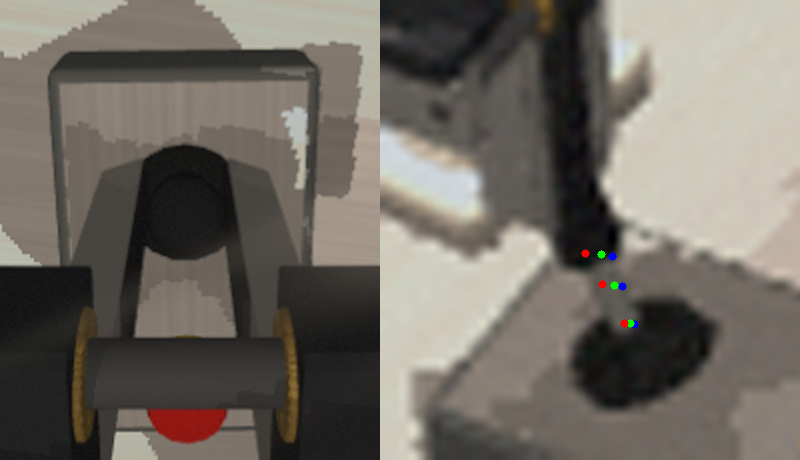

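```bash
python3 - <<'E'
from h import *
robot.move_ptp([.46,-.42,.2],down(0.04)); robot.pause(.2); ci,im=snap("wrist","rk2"); st()
ci0,im0=load("w_rack")
n=np.array([np.cos(RY),np.sin(RY)]);v=np.array([-n[1],n[0]])
out=[]
for c,i in ((ci0,im0),(ci,im)):
    ctr=proj(c,[at(RK,.03)])[0].astype(int); x0,y0=ctr-(100,72)
    x0=max(x0,0);y0=max(y0,0)
    o=cv2.resize(i[y0:y0+145,x0:x0+200],None,fx=4,fy=4,interpolation=cv2.INTER_CUBIC)
    for d in (-.075,-.025,.025,.075):
        for e in (-.0055,.0055):
            q=(proj(c,[at(RK+(d+e)*n+s*.05*v,.038) for s in (-1,1)])-(x0,y0)+.5)*4
            cv2.line(o,tuple(q[0].astype(int).tolist()),tuple(q[1].astype(int).tolist()),(0,0,255),1)
    out.append(o)
cv2.imwrite("pics/rkA.png",out[0]);cv2.imwrite("pics/rkB.png",out[1])
E
```

```text
81.5 p [ 0.4603 -0.4197  0.2001] F [-0.4  0.5 -1.4] op 0.0599
```

View pics/rkA.png

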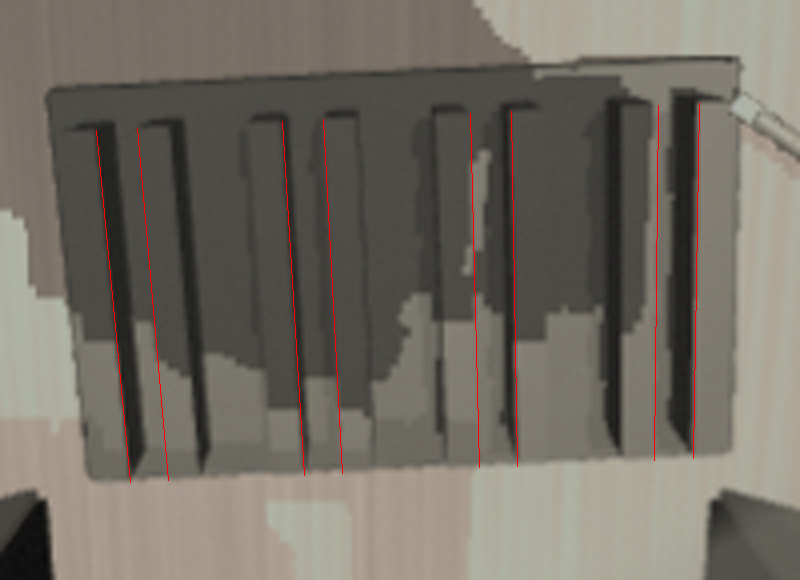

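View pics/rkB.png

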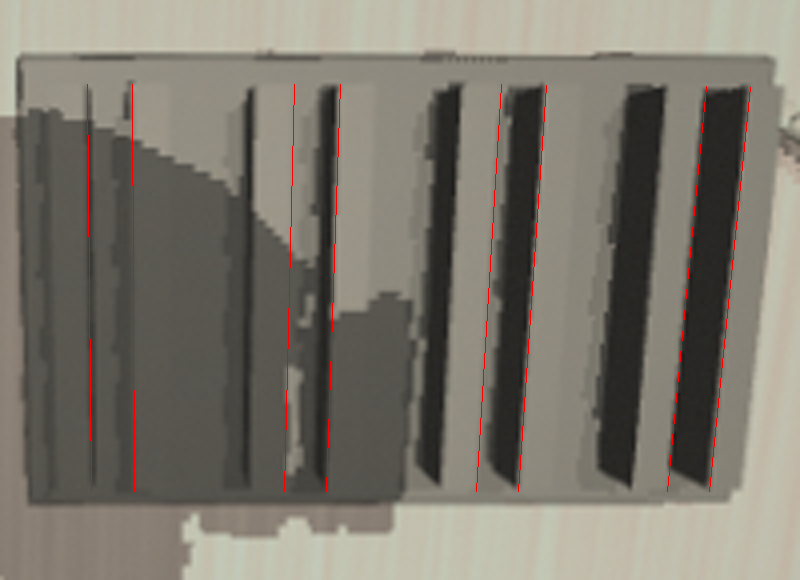

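```bash
cat >> h.py <<'E'
def rackit(i,j,stop=False):
    pick(CL[i],BY,.106,.036)
    robot.move_ptp(at(SL[j],.3),down(RY)); robot.move_linear(at(SL[j],.15),.25); robot.pause(.2); st("above")
    t=robot.move_linear(at(SL[j],.1003),.06,threshold=12); st(f"placed {t}")
    robot.gripper_to(.036); st("open"); robot.move_linear(at(SL[j],.17),.15); robot.move_linear(at(SL[j],.28),.25)
E
python3 - <<'E'
from h import *
rackit(2,2)
robot.pause(.1); snap("wrist","r1"); snap("side","r1s",(220,130,440,290),3)
E
```

```text
gripped 85.4 p [ 0.5868 -0.1127  0.1062] F [-1.2 -0.6  2.6] op 0.0116
lift 86.2 p [ 0.5865 -0.1128  0.1558] F [ 0.  -0.2 -1.2] op 0.0117
above 88.9 p [ 0.5502 -0.3584  0.1515] F [ 0.1  0.2 -1.9] op 0.0115
placed True 89.7 p [ 0.5495 -0.3578  0.1002] F [-0.6 -0.4  8.3] op 0.0114
open 90.3 p [ 0.5487 -0.3577  0.0994] F [-0.4 -0.9  0.7] op 0.0358
```

View pics/r1.png

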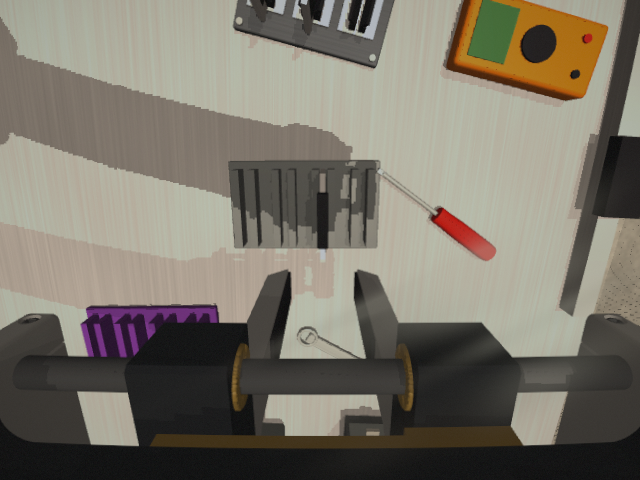

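View pics/r1s.png

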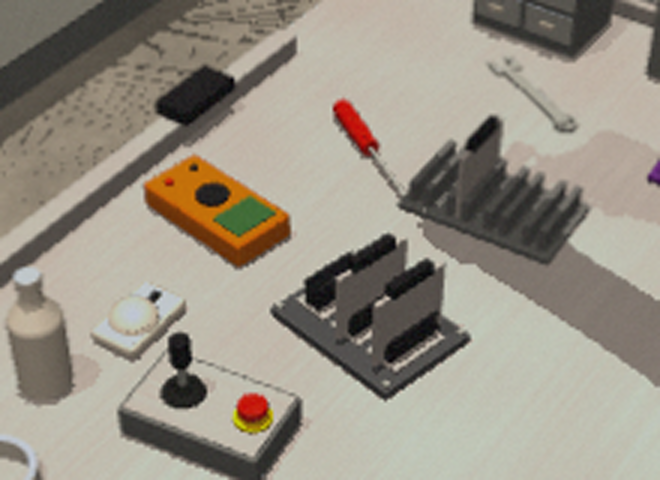

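Plate 1 stands upright in slot 3 of the rack, bar at about (322,220) in the wrist view. It touched the floor at TCP z 0.1002, as expected. Next are the other two.

```bash
python3 - <<'E'
from h import *
rackit(1,1); rackit(0,0)
robot.gripper_to(.0)
for j in (0,1,2):
    robot.move_linear(at(SL[j],.17),.25); tap2(SL[j],.125,8)
robot.move_linear(at(SL[2],.3),.25)
robot.move_ptp([.48,-.36,.3],down(RY)); robot.pause(.5)
st(); snap("wrist","fin"); snap("side","fins",(180,130,420,350),3)
E
```

```text
gripped 94.9 p [ 0.5331 -0.101   0.1062] F [-0.7 -0.8  2.7] op 0.0116
lift 95.7 p [ 0.5328 -0.1011  0.1558] F [ 1.2  0.1 -1.5] op 0.0119
above 98.5 p [ 0.5002 -0.3605  0.1514] F [-0.5  0.4 -1.1] op 0.0117
placed True 99.3 p [ 0.4997 -0.3598  0.1002] F [-0.8 -0.1  8.1] op 0.0116
open 99.9 p [ 0.4989 -0.3597  0.0995] F [-0.2 -0.2 -0.5] op 0.0358
gripped 104.4 p [ 0.4793 -0.0894  0.1062] F [-0.5 -0.8  4.5] op 0.0114
lift 105.2 p [ 0.4791 -0.0895  0.1558] F [-0.2  0.3 -1.5] op 0.0115
above 108.0 p [ 0.4502 -0.3627  0.1513] F [ 0.3 -0.2 -1.7] op 0.0116
placed True 108.8 p [ 0.4497 -0.3618  0.1002] F [-0.5  0.3  8.7] op 0.0115
open 109.4 p [ 0.4488 -0.3617  0.0995] F [ 0.4  0.2 -0.4] op 0.0363
tap True 113.3 p [ 0.4503 -0.3622  0.1078] F [ 0.6 -0.3  8.1] op 0.0005
tap True 115.5 p [ 0.5002 -0.3602  0.1078] F [-0.8  0.   8.9] op 0.0005
tap True 117.7 p [ 0.5502 -0.3581  0.1078] F [0.4 1.  8.3] op 0.0002
 119.7 p [ 0.4803 -0.3598  0.2999] F [-0.2  0.3  0.3] op 0.001
```

View pics/fin.png

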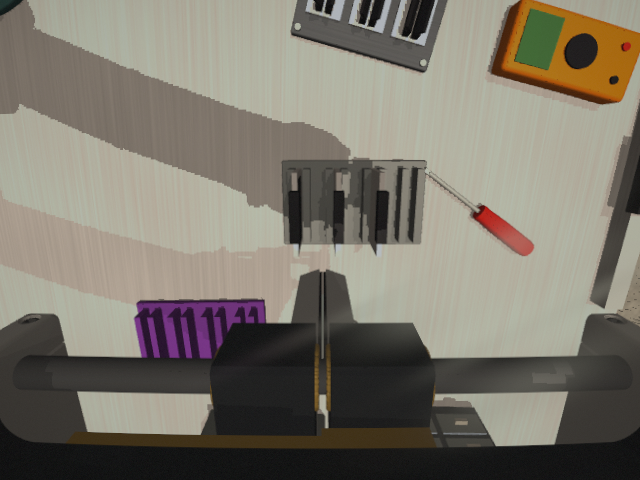

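View pics/fins.png

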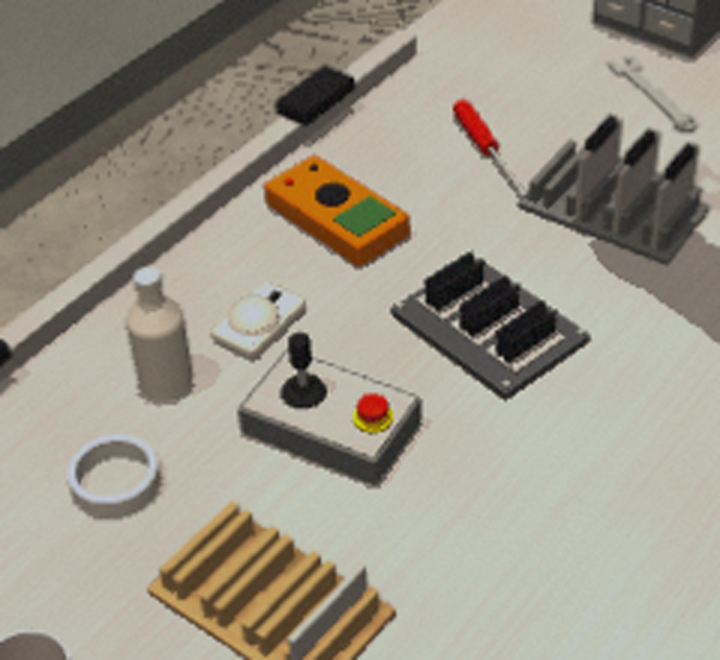

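```bash
python3 -c "
from h import *
robot.sign_off(); st()"
```

```text
the job is handed in; nothing more can be done
the job is handed in; nothing more can be done
```

The job is done and handed in at about 120 s. There was no verdict, so this rests on my own checks.

- **Clips:** All three pad plates were pressed into the three clips. Tapping each grip bar from above gave a bar top about 116 mm above the table, which is fully home. An early tap check found no contact because I assumed the closed fingertips reach lower than they do. I calibrated against a plate in the tray, whose height is known.
- **Stick:** I pushed it away from the red button and held it about 2.6 s. I then repeated the push further over, held it about 2.3 s, and let it spring back upright. My tilt estimates disagreed a little: about 0.33–0.35 rad from the wrist camera and 0.38–0.4 from the side camera. Both are above 0.28, and I saw no noticeable sideways tilt.
- **Rack:** The plates stand upright in slots 1–3 of the grey rack. A tap check put all three bars at the same height as a plate standing in the tray, so they are on the slot floors. The position along each slot was judged from the placing position and the pictures, not measured again.
- **Left alone:** In the last pictures the bare plate and the bystanders in view were where they started. The mug and tape were not checked closely. The control box was flat with its stick centred, and the robot was touching nothing.

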